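Find the socket for the die nut

ROBOT

A 6-joint arm with a two-finger parallel gripper is mounted at the origin on the work surface. World frame = base frame: x ahead of the robot, y to its left, z up, the work surface at z = 0. Lengths are in m, angles in rad, forces in N, time in s.
With the tool pointing down it reaches from about 0.25 to 0.775 m from the base axis. Payload 4 kg.
Tool frame: the origin (TCP) lies between the finger pads; the fingertips stand 25 mm ahead of it and the grasp point (between the pads) lies 6 mm ahead of it (robot.tip_reach is the distance from the TCP to the fingertips, in m); z points along the fingers, y is the line along which they close (so a half turn about z gives the same grasp; the last joint's range is limited). The gripper opens to 94 mm and grips with 3 to 60 N. Pads are 16 mm wide; open, the fingers measure 119 mm over their backs; the gripper's body (75 mm by 177 mm) begins 78 mm behind the grasp point.
Start: joints at [-1.375, 0.087, 1.371, -0, 1.684, -0.103], TCP at [0.162, -0.526, 0.231] pointing down, gripper open.
Joint ranges: [-3.1, 3.1], [-0.76, 2.03], [0.27, 2.55], [-1.08, 4.22], [0.17, 2.65], [-2.57, 2.57]. Speed limits (rad/s): [2.79, 2.79, 3.14, 3.14, 3.14, 3.14].

INTERFACE

Orientations are given as [roll, pitch, yaw] about the fixed x, y, z axes, in that order (R = Rz(yaw) Ry(pitch) Rx(roll)).
In Python, from bench import sensors, snapshot, camera_info, ticket, robot gives the robot as it stands.
- The arm moves only by the tool arm_command, never from a script. Its argument "plan" is a list of rows, each an object with "grip": the closure, from -1 (fully open) to 1 (shut); "slide": the shift along the tool's x, y, z normalised to -1 to 1, where 1 is 500 mm, a list of three; "spin": the turn about the tool's z normalised to -1 to 1, where 1 is 5 degrees. A call has 1 to 10 rows; each row shifts and turns the commanded pose from where the row before left it, along the tool's axes as they then stand; what a row does not reach is not made up. A row lasts 1/8 s, in which the tool goes at most 62.5 mm and 10.7 degrees, less where a joint would pass 70% of its speed; a pose out of reach is approached as far as the arm can. A call with a number of a shift or a turn outside -1 to 1 is refused whole. A call with a gripper value outside its range is refused whole. The fingers move at their own pace and stop on an object; the grip force is fixed at half the most. Time passes only in rows, so rows that do not move let the fingers close. It gives the time, the measured TCP pose, the force, the opening and the grip force at its end, in the units of the state.
- sensors.get_obs(): the state, without advancing time (a new reading comes with each control period).
- snapshot(name): name is "side" or "top" or "wrist"; returns the picture (420x560x3 uint8, red, green, blue); there is no depth.
- camera_info(name): a dict with "fx", "fy", "cx", "cy" (pixels), "position" and "rotation" of the camera in the world. Camera axes: x right, y up, looking along -z (the intrinsics and any distortion apply to the point x, -y, -z); pixel columns grow to the right and rows downward; lengths in m; the calibration is good to about 2 mm. A picture is of the moment at which its call begins: read the wrist's pose just before it. camera_info takes no time and is no camera call; for the wrist camera it gives the pose at the moment of the call.
- ticket.close_job(): hands the job in; it is judged then, once.
The state is a dict: "time": time; "joint_positions": joint angles; "qvel": joint speeds; "joint_torque": joint torques, N m; "tool_pos": TCP position; "ee_rot": TCP orientation; "wrist_force": force on the tool from outside, world axes, zero at the start; "wrist_torque": the same for the moment, N m; "width": finger opening in m; "finger_force": force on a finger pad.
Only numpy, scipy, OpenCV 4.12 (cv2) and the standard library are available. Lean on these libraries where they do the work, as an engineer would, in place of code of your own. Each camera call takes 0.05 s, during which the arm holds its last target. There are 200 camera calls.

TASK

The round pastel die standing on the dark round bed has to be opened: try the hand sockets from the black tray on its hex nut, and keep the one that fits on the nut, fully down and upright, hex on hex. Put every socket that does not fit back into the tray, and leave everything else where it is. Finish still gripping the fitting socket on the nut: do not let go of it.

Things in the scene. Friction and masses are not known exactly. Their poses are not given: they have to be found in the camera images.
- bed_centre (a point): centre of the upper face of the bed, a fixed dark round steel plate 150 mm across and 12 mm thick with three lugs, 30 mm tall, that surround the die standing on it. That die's upper face is 52 mm above the table
- nut_1 (a point): steel hex nut on a fixed round aluminium die (100 mm across, 40 tall, ten dark cavities round the nut): 18 mm across flats, 10 mm tall, with a round stud 12 mm across standing 24 mm out of its top: 34 mm in all over the die. Flats face +y and every 60 degrees; top bevelled 2 mm. Point: centre of the nut's foot, on the die's upper face; z up. One die of three is on the bed, which one varies; the others wait to the right of it, on a low plywood board
- nut_2 (a point): steel hex nut on a fixed round aluminium die (100 mm across, 40 tall, ten dark cavities round the nut): 24 mm across flats, 13 mm tall, with a round stud 16 mm across standing 12 mm out of its top: 25 mm in all over the die. Flats face +y and every 60 degrees; top bevelled 2 mm. Point: centre of the nut's foot, on the die's upper face; z up. One die of three is on the bed, which one varies; the others wait to the right of it, on a low plywood board
- nut_3 (a point): steel hex nut on a fixed round aluminium die (100 mm across, 40 tall, ten dark cavities round the nut): 30 mm across flats, 16 mm tall, with nothing standing out of its top: 16 mm in all over the die. Flats face +y and every 60 degrees; top bevelled 2 mm. Point: centre of the nut's foot, on the die's upper face; z up. One die of three is on the bed, which one varies; the others wait to the right of it, on a low plywood board
- tray: black open tray, fixed, 150 mm (x) by 300 mm (y), 25 mm high, walls and floor 5 mm thick; origin at the centre of its underside. The three sockets stand in a row along its y axis, about 90 mm apart
- socket_a_mid (a point): one of 3 hand sockets, outwardly exactly alike, mouth down in the tray: round steel body 44 mm across, 46 tall, above it a hexagonal grip 30 mm across flats, 46 tall; 92 mm in all, 0.2 to 0.4 kg. Hexagonal bore open below, 2 mm wider across flats than the nut it fits. Flats of grip and bore are lined up and face +y, -y and every 60 degrees. Point: on the axis, 46 mm above the rim; z up
- socket_b_mid (a point): second socket, outwardly the same as socket_a in every way; point and axes likewise. Each socket fits another of the three nuts and nothing outside tells which: it has to be tried. The fitting one goes down over the nut until its rim lies on the die's upper face; one that does not fit stops at least 7 mm higher, by its bore's width or depth
- socket_c_mid (a point): third socket, outwardly the same as socket_a and socket_b in every way; point and axes likewise
- stick_1: a short square pastel stick, 12 x 12 x 64 mm, lying in the tray along its robot-side long wall; origin at the centre of its underside. A bystander
- stick_2: a second such pastel stick, in line with the first. A bystander
- jar: a small lidded jar, 54 mm across, 60 mm tall, beyond the bed, to its right; origin at the centre of its underside. A bystander
- tape: a roll of tape lying flat, 84 mm across, 22 mm high, between the robot and the plywood board; origin at the centre of its underside. A bystander
- brush: a brush lying beyond the tray, under 40 mm high. A bystander
- scraper: a scraper (spatula) lying beyond the bed, under 40 mm high. A bystander
- mug: a white mug, 76 mm across and 85 mm tall, out to the left; origin at the centre of its underside. A bystander
Mind the look-alikes: they are no part of the job. Leave any pink look-alike of the part that bears socket_c_mid alone. What is shaped like the part that bears socket_b_mid but red is not meant.

How it is judged:
By the outcome, as a careful person would: the job done as asked, in the order asked, and still so for the second after the job is handed in, while the arm keeps its last pose, push and grip.
It also fails if it takes over 72 s, if anything falls off the work surface, if the arm or the gripper's body presses on something with over 40 N, if the wrist force passes 120 N, or if a joint passes its speed limit or range.

## Working session

There is one attempt and no reset: what is moved stays moved. The work goes in short steps, Python scripts to look and compute and a tool call to move; the robot and the scene stay as the last step left them, time stands still between calls to the robot, and variables do not carry over. Pictures are saved under pics/ and viewed, at most 10 in all, crops included, and the job is handed in when it is done.

Besides the shell and the picture viewer there is one more tool, called in YAML: its name, and indented under it one key for each argument. arm_command: Moves the arm, as the interface text tells. Scaled input: -1 to 1 covers 500 mm each way for a shift and 5 degrees each way for a turn. Its arguments: {"type":"object","properties":{"plan":{"type":"array","items":{"type":"object","properties":{"grip":{"type":"number"},"slide":{"type":"array","items":{"type":"number"}},"spin":{"type":"number"}}}}},"required":["plan"]}

```bash
mkdir -p pics
python3 - <<'E'
from bench import sensors, snapshot, camera_info, robot
import cv2
o=sensors.get_obs(); print(o)
for n in ("top","side"):
    im=snapshot(n); cv2.imwrite(f"pics/{n}0.png",im[:,:,::-1]); print(n,camera_info(n))
print(camera_info("wrist")); print(robot.tip_reach)
E
```

```text
{'time': 0.0, 'joint_positions': array([-1.37509394e+00,  8.79634783e-02,  1.37224758e+00, -2.08308570e-05,
        1.68360036e+00, -1.03102103e-01]), 'qvel': array([-0.00066317, -0.00020429,  0.00033393,  0.00149907, -0.00191898,
       -0.00026375]), 'joint_torque': array([-6.70698828e-04, -3.40182281e+01, -3.02429080e+01,  7.17560481e-02,
        3.29865539e-02, -1.58444573e-04]), 'tool_pos': array([ 0.16179897, -0.52514409,  0.22930288]), 'ee_rot': array([-3.13938354e+00, -2.07760252e-04,  2.98801934e-01]), 'wrist_force': array([-0.912773  ,  0.28192959,  0.52232761]), 'wrist_torque': array([-0.03458129,  0.03002512,  0.00260174]), 'finger_force': 0.0, 'width': 0.09401821561049259}
top {'fx': 455.26146165527746, 'fy': 455.26146165527746, 'cx': 282.2360580991329, 'cy': 208.16757878577084, 'position': array([0.35090062, 0.02686246, 1.43606224]), 'rotation': array([ 0.15778234,  0.00219622, -1.56561015])}
side {'fx': 486.8829630358893, 'fy': 486.8829630358893, 'cx': 284.9711584818601, 'cy': 216.54957623199633, 'position': array([-0.06355268,  1.0081216 ,  0.82308191]), 'rotation': array([ 1.00006688, -0.00722879, -2.55793445])}
{'fx': 307.06342895956095, 'fy': 307.06342895956095, 'cx': 280.7401269132412, 'cy': 218.33943672279935, 'position': array([ 0.23304128, -0.50295517,  0.38504691]), 'rotation': array([-2.61343107e-01,  9.18749920e-04, -1.27207568e+00])}
0.025
```

View pics/top0.png

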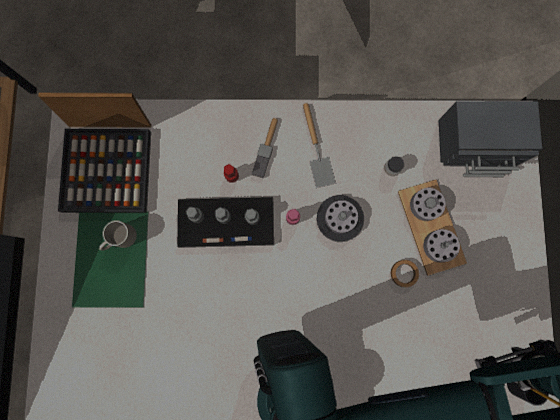

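View pics/side0.png

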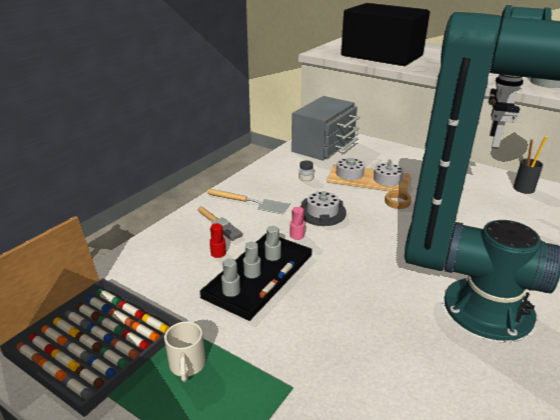

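The three grey sockets are in the tray at top px (193,214), (222,214) and (251,215). The red one (231,173) and the pink one (293,216) outside it are the look-alikes. The bed with its die is at (342,216). I'll confirm this in an enlarged crop.

```bash
cat > h.py <<'E'
import numpy as np, cv2
from scipy.spatial.transform import Rotation as R
from bench import sensors, snapshot, camera_info
def ray(ci,u,v):
    d=np.array([(u-ci['cx'])/ci['fx'],-(v-ci['cy'])/ci['fy'],-1.])
    return R.from_euler('xyz',ci['rotation']).apply(d)
def at(ci,u,v,z):
    p=np.array(ci['position']); d=ray(ci,u,v); return (p+d*(z-p[2])/d[2]).round(4)
def proj(ci,P):
    q=R.from_euler('xyz',ci['rotation']).inv().apply(np.array(P)-ci['position'])
    return np.array([ci['cx']-ci['fx']*q[0]/q[2],ci['cy']+ci['fy']*q[1]/q[2]]).round(1)
E
python3 - <<'E'
from h import *
im=cv2.imread('pics/top0.png')[150:260,170:370]
cv2.imwrite('pics/crop.png',cv2.resize(im,None,fx=4,fy=4,interpolation=cv2.INTER_CUBIC))
c=camera_info('top')
for n,u,v,z in [('s1',193,214,.097),('s2',222,214,.097),('s3',251,215,.097),('pink',293,215,.092),('red',230,170,.092),('die',342,216,.052),('t',178,200,.025),('t',272,196,.025),('t',273,244,.025),('t',178,247,.025)]: print(n,at(c,u,v,z))
E
```

```text
s1 [0.5451 0.2962 0.097 ]
s2 [0.5455 0.2099 0.097 ]
s3 [0.5429 0.1236 0.097 ]
pink [ 0.5443 -0.0013  0.092 ]
red [0.6811 0.1898 0.092 ]
die [ 0.5476 -0.1525  0.052 ]
t [0.5998 0.3595 0.025 ]
t [0.6141 0.0636 0.025 ]
t [0.4628 0.0592 0.025 ]
t [0.452  0.3534 0.025 ]
```

View pics/crop.png

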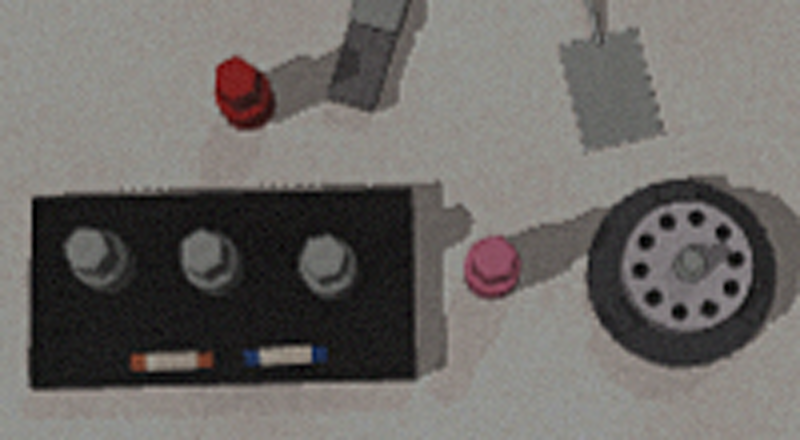

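The three grey steel sockets sit in the tray; pink (crop 493,267) and red (crop 240,90) stand outside it and are not meant. The nut is at crop (691,263). First I turn the tool.

arm_command:
  plan:
    - {"grip":-1,"slide":[0,0,0],"spin":-0.95}
    - {"grip":-1,"slide":[0,0,0],"spin":-0.95}
    - {"grip":-1,"slide":[0,0,0],"spin":-0.95}
    - {"grip":-1,"slide":[0,0,0],"spin":-0.95}
    - {"grip":-1,"slide":[0,0,0],"spin":-0.95}
    - {"grip":-1,"slide":[0,0,0],"spin":-0.95}
    - {"grip":-1,"slide":[0,0,0],"spin":-0.95}
    - {"grip":-1,"slide":[0,0,0],"spin":-0.95}
    - {"grip":-1,"slide":[0,0,0],"spin":-0.95}

```text
time: 1.23
tool_pos: [0.1618, -0.5253, 0.2298]
ee_rot: [-3.141, -0.001, 1.048]
wrist_force: [-0.1, 0.1, -0.5]
width: 0.0938
finger_force: 0.0
```

```bash
cat >> h.py <<'E'
def go(P,n=1,psi=None):
    "slide per row (of n) and total spin rows to bring TCP to P, tool x at psi deg"
    o=sensors.get_obs(); r=o['ee_rot']; M=R.from_euler('xyz',r)
    s=M.inv().apply(np.array(P)-o['tool_pos'])
    print('t',o['time'],'at',o['tool_pos'].round(4),'rpy',np.degrees(r).round(2),'F',o['wrist_force'].round(1),'w',round(o['width'],4))
    print('mm',(s*1000).round(1),'slide/row',(s/.5/n).round(4), '' if psi is None else ('spin total',round((np.degrees(r[2])-psi)/5,3)))
E
python3 -c "
from h import *
go([.5476,-.1525,.23],10,60)"
```

```text
t 1.225 at [ 0.1618 -0.5253  0.2298] rpy [-1.7995e+02 -6.0000e-02  6.0030e+01] F [-0.1  0.1 -0.5] w 0.0938
mm [5.157e+02 1.479e+02 2.000e-01] slide/row [0.1031 0.0296 0.    ] ('spin total', np.float64(0.005))
```

arm_command:
  plan:
    - {"grip":-1,"slide":[0.103,0.03,0],"spin":0}
    - {"grip":-1,"slide":[0.103,0.03,0],"spin":0}
    - {"grip":-1,"slide":[0.103,0.03,0],"spin":0}
    - {"grip":-1,"slide":[0.103,0.03,0],"spin":0}
    - {"grip":-1,"slide":[0.103,0.03,0],"spin":0}
    - {"grip":-1,"slide":[0.103,0.03,0],"spin":0}
    - {"grip":-1,"slide":[0.103,0.03,0],"spin":0}
    - {"grip":-1,"slide":[0.103,0.03,0],"spin":0}
    - {"grip":-1,"slide":[0.103,0.03,0],"spin":0}
    - {"grip":-1,"slide":[0.103,0.03,0],"spin":0}

```text
time: 2.48
tool_pos: [0.551, -0.154, 0.2299]
ee_rot: [-3.141, 0.0, 1.045]
wrist_force: [-0.3, 0.9, -0.9]
width: 0.0939
finger_force: 0.0
```

```bash
python3 -c "
from h import *
import json
go([.5476,-.1525,.23],10,60)
c=camera_info('wrist'); im=snapshot('wrist'); cv2.imwrite('pics/w1.png',im[:,:,::-1])
json.dump({k:np.array(v).tolist() for k,v in c.items()},open('w1.json','w'))
go([.5455,.2099,.23],10,60)
print(proj(c,[.5476,-.1525,.052]))
cv2.imwrite('pics/w1z.png',cv2.resize(im[:,:,::-1],None,fx=1.4,fy=1.4))"
```

```text
t 2.475 at [ 0.551  -0.154   0.2299] rpy [-1.7996e+02  2.0000e-02  5.9880e+01] F [-0.3  0.9 -0.9] w 0.0939
mm [-0.4 -3.7 -0.1] slide/row [-0.0001 -0.0007 -0.    ] ('spin total', np.float64(-0.025))
t 2.525 at [ 0.5547 -0.149   0.2291] rpy [-179.96   -0.32   60.22] F [ 1.5  0.9 -0.4] w 0.0938
mm [ 306.9 -186.3    1. ] slide/row [ 0.0614 -0.0373  0.0002] ('spin total', np.float64(0.043))
[277.9 206.1]
```

View pics/w1z.png

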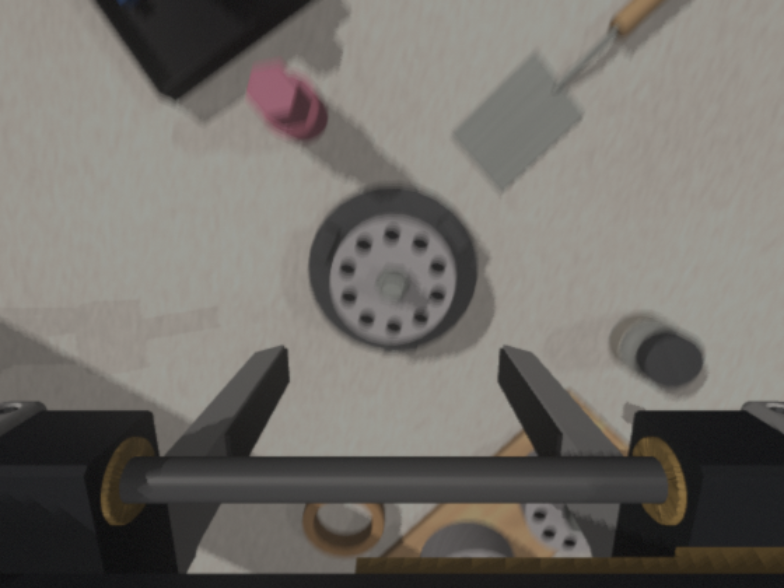

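Die on the bed at wrist px (281,199), with a stud on its nut. The arm was still moving when the picture was taken, so I go lower and let it settle before measuring the nut.

arm_command:
  plan:
    - {"grip":-1,"slide":[-0.008,-0.01,0.09],"spin":0}
    - {"grip":-1,"slide":[-0.008,-0.01,0.09],"spin":0}
    - {"grip":-1,"slide":[0,0,0],"spin":0}
    - {"grip":-1,"slide":[0,0,0],"spin":0}

```text
time: 3.02
tool_pos: [0.5383, -0.1579, 0.1421]
ee_rot: [3.139, -0.0, 1.045]
wrist_force: [0.4, -0.0, 0.2]
width: 0.0939
finger_force: 0.0
```

```bash
cat >> h.py <<'E'
import json
def shot(tag,n='wrist',k=4):
    c=camera_info(n); ims=[snapshot(n).astype(np.float32)]
    c2=camera_info(n); ims+=[snapshot(n).astype(np.float32) for _ in range(k-1)]
    im=np.mean(ims,0).astype(np.uint8)[:,:,::-1]
    cv2.imwrite(f'pics/{tag}.png',im); c={k:np.array(v).tolist() for k,v in c.items()}
    json.dump(c,open(tag+'.json','w')); print('cam drift mm',(np.linalg.norm(np.array(c['position'])-c2['position'])*1000).round(2))
    return c,im
def crop(im,tag,u,v,w,h,f):
    cv2.imwrite(f'pics/{tag}.png',cv2.resize(im[v:v+h,u:u+w],None,fx=f,fy=f,interpolation=cv2.INTER_CUBIC))
E
python3 -c "
from h import *
c,im=shot('w2')
go([.5476,-.1525,.15],1,60)
p=proj(c,[.5476,-.1525,.06]); print(p)
crop(im,'w2z',int(p[0])-70,int(p[1])-70,140,140,4)"
```

```text
cam drift mm 1.08
t 3.225 at [ 0.5389 -0.1581  0.1431] rpy [ 1.7974e+02 -3.0000e-02  5.9860e+01] F [0.1 0.7 0.4] w 0.094
mm [ 9.2  4.8 -6.9] slide/row [ 0.0184  0.0095 -0.0138] ('spin total', np.float64(-0.028))
[287.8 220.8]
```

View pics/w2z.png

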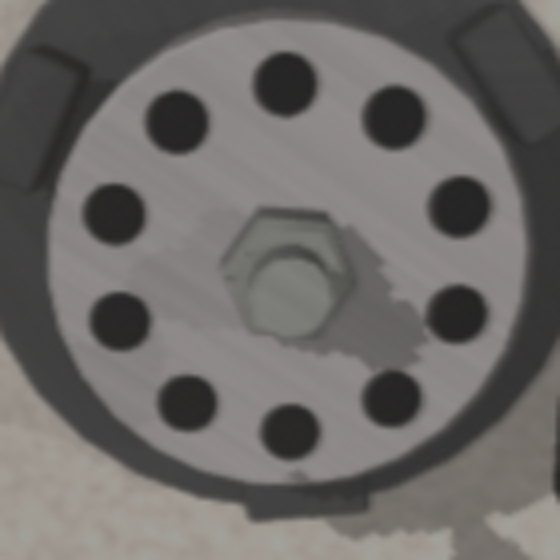

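The nut has a short stud and measures about 24 mm across flats, so it is nut_2. Its centre is about crop (286,272), i.e. wrist px (288,218). Now the exact centre and angle.

```bash
python3 -c "
from h import *
c=json.load(open('w2.json')); im=cv2.imread('pics/w2.png'); o=(217,150)
g=cv2.cvtColor(im,cv2.COLOR_BGR2GRAY); p=proj(c,[.5476,-.1525,.06]); o=(int(p[0])-70,int(p[1])-70)
n,l,s,ce=cv2.connectedComponentsWithStats((g[o[1]:o[1]+140,o[0]:o[0]+140]<52).astype(np.uint8))
P=[at(c,*(ce[i]+o),.052)[:2] for i in range(1,n) if 60<s[i,4]<350 and np.hypot(*(ce[i]-[70,68]))<55]
P=np.array(P); m=np.c_[2*P,np.ones(len(P))]; x=np.linalg.lstsq(m,(P**2).sum(1),rcond=None)[0]
print(len(P),'die centre',x[:2],'r',np.sqrt(x[2]+x[:2]@x[:2]))
print('cav ang',np.sort(np.degrees(np.arctan2(*(P-x[:2]).T[::-1]))%36).round(1))
W=lambda u,v,z: at(c,o[0]+(u+.5)/4-.5,o[1]+(v+.5)/4-.5,z)
# nut corners at base rim z=.063(bevel start), visible
for u,v,z in [(258,209,.063),(328,211,.063),(222,269,.063),(354,275,.063)]:
  q=W(u,v,z)[:2]-x[:2]; print(np.hypot(*q).round(4),np.degrees(np.arctan2(q[1],q[0])).round(1))
print('stud',W(291,291,.077))
crop(im,'w2n',o[0]+45,o[1]+42,52,52,11)
"
```

```text
10 die centre [ 0.54949026 -0.15101414] r 0.03711154383858299
cav ang [24.8 24.9 24.9 25.  25.  25.1 25.1 25.1 25.1 25.2]
0.0153 84.3
0.0154 31.4
0.0135 142.1
0.0127 -27.5
stud [ 0.5499 -0.1498  0.077 ]
```

View pics/w2n.png

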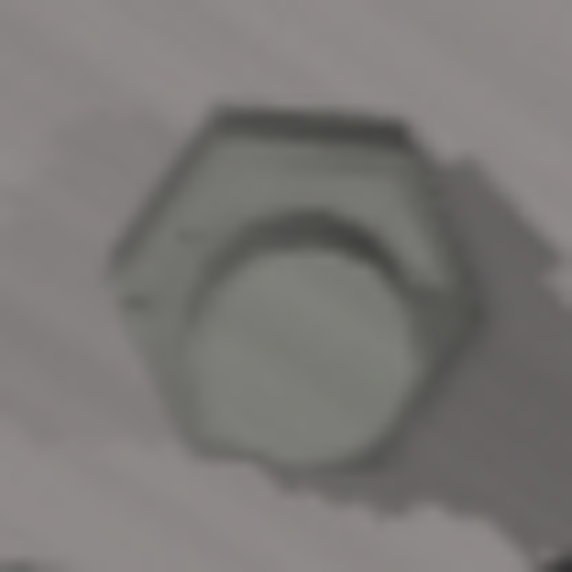

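Nut centre (0.5495,-0.1510), yaw 25° (flats at 55°, 115° and 175°). The cavity ring agrees. Next, the tray.

```bash
python3 -c "
from h import *
go([.53,.15,.23],8,60)"
```

```text
t 3.225 at [ 0.5389 -0.1581  0.1431] rpy [ 1.7974e+02 -3.0000e-02  5.9860e+01] F [0.1 0.7 0.4] w 0.094
mm [ 262.  -162.   -87.5] slide/row [ 0.0655 -0.0405 -0.0219] ('spin total', np.float64(-0.028))
```

arm_command:
  plan:
    - {"grip":-1,"slide":[0,0,-0.09],"spin":0}
    - {"grip":-1,"slide":[0.075,-0.046,-0.085],"spin":0}
    - {"grip":-1,"slide":[0.075,-0.046,0],"spin":0}
    - {"grip":-1,"slide":[0.075,-0.046,0],"spin":0}
    - {"grip":-1,"slide":[0.075,-0.046,0],"spin":0}
    - {"grip":-1,"slide":[0.075,-0.046,0],"spin":0}
    - {"grip":-1,"slide":[0.075,-0.046,0],"spin":0}
    - {"grip":-1,"slide":[0.074,-0.046,0],"spin":0}
    - {"grip":-1,"slide":[0,0,0],"spin":0}
    - {"grip":-1,"slide":[0,0,0],"spin":0}

```text
time: 4.47
tool_pos: [0.5301, 0.1496, 0.2289]
ee_rot: [3.14, -0.0, 1.045]
wrist_force: [-0.3, -0.4, 0.2]
width: 0.0941
finger_force: 0.0
```

```bash
python3 -c "
from h import *
c,im=shot('w3')
go([.53,.15,.23],1,60)
for y in (.296,.21,.1236): print(proj(c,[.545,y,.097]))
g=im[20:300,130:430]; crop(im,'w3z',130,20,300,225,2.66)"
```

```text
cam drift mm 0.57
t 4.675 at [0.53   0.1488 0.2282] rpy [179.97  -0.    59.76] F [ 0.1 -0.2  0.8] w 0.0939
mm [ 1.  -0.6 -1.8] slide/row [ 0.002  -0.0012 -0.0036] ('spin total', np.float64(-0.047))
[210.1  64.6]
[262.1 153.4]
[307.5 231.2]
```

View pics/w3z.png

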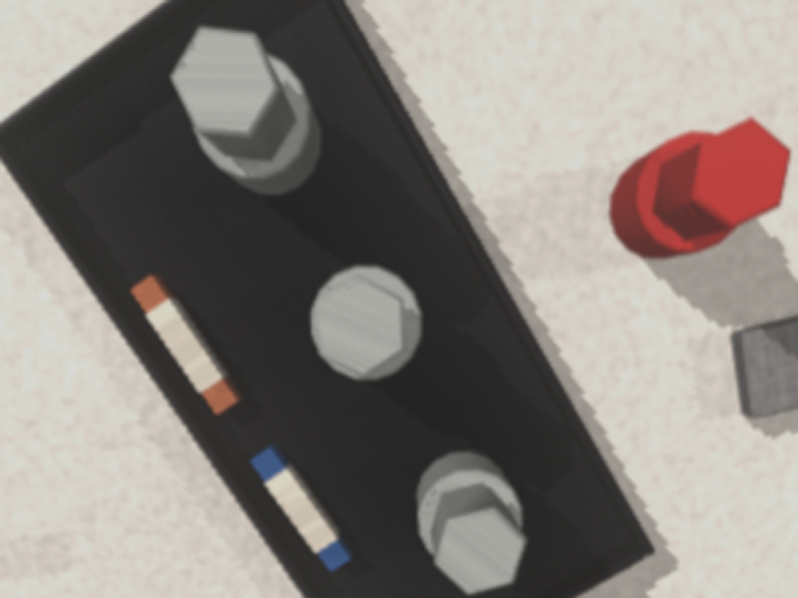

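The three sockets have tops at about crop (225,80), (363,325) and (480,548), each turned differently. I fit the hex tops.

```bash
cat >> h.py <<'E'
from scipy.optimize import brute, minimize
from scipy.ndimage import map_coordinates
def hexfit(c,im,xy,z,af=.030,rng=.01):
    g=cv2.GaussianBlur(cv2.cvtColor(im,cv2.COLOR_BGR2GRAY).astype(np.float32),(0,0),1.0)
    gx=cv2.Sobel(g,cv2.CV_32F,1,0); gy=cv2.Sobel(g,cv2.CV_32F,0,1)
    t=np.linspace(.08,.92,25)[:,None]
    def cost(p,full=False):
        a=np.radians(p[2]+60*np.arange(7)); V=np.c_[p[0]+af/3**.5*np.cos(a),p[1]+af/3**.5*np.sin(a),np.full(7,z)]
        q=R.from_euler('xyz',c['rotation']).inv().apply(V-np.array(c['position']))
        uv=np.c_[c['cx']-c['fx']*q[:,0]/q[:,2],c['cy']+c['fy']*q[:,1]/q[:,2]]
        s=0
        for i in range(6):
            e=uv[i]+(uv[i+1]-uv[i])*t; d=uv[i+1]-uv[i]; n=np.array([-d[1],d[0]])/np.hypot(*d)
            f=[map_coordinates(k,[e[:,1],e[:,0]],order=1) for k in (gx,gy)]
            s+=np.mean(np.clip(np.abs(n[0]*f[0]+n[1]*f[1]),0,120))
        return -s
    b=brute(cost,(slice(xy[0]-rng,xy[0]+rng+1e-9,.001),slice(xy[1]-rng,xy[1]+rng+1e-9,.001),slice(0,60,3)),finish=None)
    r=minimize(cost,b,method='Nelder-Mead',options=dict(initial_simplex=b+np.array([[0,0,0],[.001,0,0],[0,.001,0],[0,0,3]])))
    return r.x, r.fun   # yaw = corner angle mod 60; flats at +30
E
python3 -c "
from h import *
c=json.load(open('w3.json')); im=cv2.imread('pics/w3.png')
for u,v in [(225,80),(360,326),(478,548)]:
    x=at(c,130+u/2.66,20+v/2.66,.097); print(x,hexfit(c,im,x[:2],.097))
c=json.load(open('w2.json')); im=cv2.imread('pics/w2.png')
print('nut base',hexfit(c,im,[.5495,-.151],.054,.024,.004))
"
```

```text
[0.5544 0.3034 0.097 ] (array([ 0.55301335,  0.3041355 , 22.46290588]), np.float64(-713.3984513224352))
[0.5526 0.2168 0.097 ] (array([0.55184898, 0.21891629, 0.31093115]), np.float64(-572.3339568070877))
[0.5494 0.1272 0.097 ] (array([ 0.5495332 ,  0.12601069, 47.43212384]), np.float64(-717.0814715570708))
nut base (array([ 0.5485951 , -0.15036853, 22.29883494]), np.float64(-298.1195071428701))
```

arm_command:
  plan:
    - {"grip":-1,"slide":[0,0,0],"spin":0.83}
    - {"grip":-1,"slide":[0,0,0],"spin":0.83}
    - {"grip":-1,"slide":[0,0,0],"spin":0.83}
    - {"grip":-1,"slide":[0,0,0],"spin":0}

```text
time: 5.18
tool_pos: [0.5299, 0.1491, 0.228]
ee_rot: [3.141, 0.0, 0.827]
wrist_force: [0.5, 0.4, 0.6]
width: 0.0936
finger_force: 0.0
```

```bash
python3 -c "
from h import *
go([.5495,.126,.084],1,47.4)"
```

```text
t 5.175 at [0.5299 0.1491 0.228 ] rpy [1.7999e+02 1.0000e-02 4.7390e+01] F [0.5 0.4 0.6] w 0.0936
mm [ -3.7  30.1 144. ] slide/row [-0.0075  0.0602  0.288 ] ('spin total', np.float64(-0.003))
```

arm_command:
  plan:
    - {"grip":-1,"slide":[-0.0075,0.06,0],"spin":0}
    - {"grip":-1,"slide":[0,0,0.1],"spin":0}
    - {"grip":-1,"slide":[0,0,0.1],"spin":0}
    - {"grip":-1,"slide":[0,0,0.06],"spin":0}
    - {"grip":-1,"slide":[0,0,0.028],"spin":0}
    - {"grip":-1,"slide":[0,0,0],"spin":0}
    - {"grip":-1,"slide":[0,0,0],"spin":0}

```text
time: 6.05
tool_pos: [0.5506, 0.127, 0.0859]
ee_rot: [3.139, -0.003, 0.828]
wrist_force: [-0.1, 1.1, 0.6]
width: 0.0944
finger_force: 0.0
```

```bash
python3 -c "
from h import *
go([.5495,.126,.084],1,47.4)"
```

```text
t 6.05 at [0.5506 0.127  0.0859] rpy [ 1.7987e+02 -1.5000e-01  4.7430e+01] F [-0.1  1.1  0.6] w 0.0944
mm [-1.5 -0.2  1.9] slide/row [-0.003  -0.0003  0.0038] ('spin total', np.float64(0.005))
```

arm_command:
  plan:
    - {"grip":1,"slide":[-0.002,0,0.003],"spin":0}
    - {"grip":1,"slide":[0,0,0],"spin":0}
    - {"grip":1,"slide":[0,0,0],"spin":0}
    - {"grip":1,"slide":[0,0,0],"spin":0}
    - {"grip":1,"slide":[0,0,0],"spin":0}
    - {"grip":1,"slide":[0,0,0],"spin":0}
    - {"grip":1,"slide":[0,0,0],"spin":0}
    - {"grip":1,"slide":[0,0,0],"spin":0}

```text
time: 7.05
tool_pos: [0.5488, 0.1261, 0.0825]
ee_rot: [3.141, -0.0, 0.828]
wrist_force: [0.6, 0.1, -0.3]
width: 0.03
finger_force: 29.9
```

Gripped on the flats (width 30.0 mm). Lift and carry to the nut.

arm_command:
  plan:
    - {"grip":1,"slide":[0,0,-0.09],"spin":0}
    - {"grip":1,"slide":[0,0,-0.12],"spin":0}
    - {"grip":1,"slide":[0,0,-0.03],"spin":0}
    - {"grip":1,"slide":[-0.0816,0.075,0],"spin":0}
    - {"grip":1,"slide":[-0.0816,0.075,0],"spin":0}
    - {"grip":1,"slide":[-0.0816,0.075,0],"spin":0}
    - {"grip":1,"slide":[-0.0816,0.075,0],"spin":0}
    - {"grip":1,"slide":[-0.0816,0.075,0],"spin":0}
    - {"grip":1,"slide":[0,0,0],"spin":0.94}
    - {"grip":1,"slide":[0,0,0],"spin":0.94}

```text
time: 8.3
tool_pos: [0.5474, -0.1516, 0.1995]
ee_rot: [-3.137, 0.002, 0.659]
wrist_force: [0.2, 0.3, -3.1]
width: 0.03
finger_force: 29.9
```

arm_command:
  plan:
    - {"grip":1,"slide":[0,0,0],"spin":0.94}
    - {"grip":1,"slide":[0,0,0],"spin":0.94}
    - {"grip":1,"slide":[0,0,0],"spin":0.94}
    - {"grip":1,"slide":[0,0,0],"spin":0}
    - {"grip":1,"slide":[0,0,0],"spin":0}

```text
time: 8.93
tool_pos: [0.5482, -0.1507, 0.2011]
ee_rot: [-3.14, 0.002, 0.419]
wrist_force: [-1.0, -0.5, -1.7]
width: 0.03
finger_force: 29.9
```

```bash
python3 -c "
from h import *
c,im=shot('w4',k=3)
go([.549,-.1508,.16],1,24)
crop(im,'w4z',150,80,280,210,2.8)"
```

```text
cam drift mm 0.42
t 9.075 at [ 0.5485 -0.1508  0.2021] rpy [-1.7998e+02  3.0000e-02  2.3950e+01] F [ 0.8 -0.1 -2.9] w 0.0297
mm [ 0.5  0.2 42.1] slide/row [0.0009 0.0004 0.0841] ('spin total', np.float64(-0.009))
```

View pics/w4z.png

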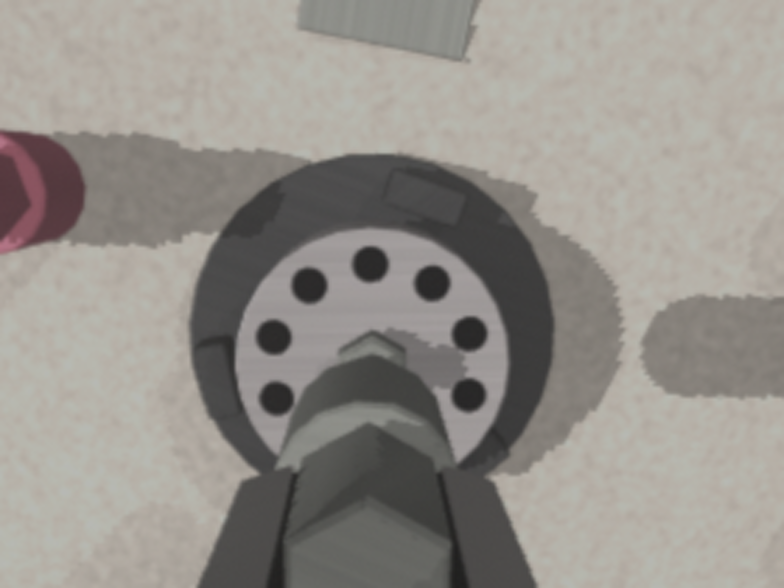

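The picture shows the held socket's near corner at crop (368,497), the nut corner at (372,333) and seven cavities. I use these for the relative offset.

```bash
cat >> h.py <<'E'
def ringfit(c,im,xy=(.549,-.151)):
    g=cv2.cvtColor(im,cv2.COLOR_BGR2GRAY)
    n,l,s,ce=cv2.connectedComponentsWithStats((g<52).astype(np.uint8))
    P=[at(c,*ce[i],.052)[:2] for i in range(1,n) if 40<s[i,4]<400]
    P=np.array([p for p in P if abs(np.hypot(*(p-xy))-.037)<.005])
    m=np.c_[2*P,np.ones(len(P))]; x=np.linalg.lstsq(m,(P**2).sum(1),rcond=None)[0]
    print(len(P),'die centre',x[:2].round(4),'r',np.sqrt(x[2]+x[:2]@x[:2]).round(4),'ang',np.median(np.degrees(np.arctan2(*(P-x[:2]).T[::-1]))%36).round(1))
    return x[:2]
def heldcorner(c,u,v,tz=.014):
    o=sensors.get_obs(); p=at(c,u,v,o['tool_pos'][2]+tz)
    print('held corner in tool mm',(R.from_euler('xyz',o['ee_rot']).inv().apply(p-o['tool_pos'])*1000).round(1))
E
python3 -c "
from h import *
c=json.load(open('w4.json')); im=cv2.imread('pics/w4.png')
x=ringfit(c,im); heldcorner(c,150+368/2.8,80+497/2.8)
o=sensors.get_obs(); print('nut in tool',(R.from_euler('xyz',o['ee_rot']).inv().apply(np.r_[x,.2]-o['tool_pos'])*1000).round(1))
print('nut corner ang',[ (lambda q:np.degrees(np.arctan2(q[1],q[0])))(at(c,150+372/2.8,80+333/2.8,z)[:2]-x) for z in (.052,.062)])
"
```

```text
7 die centre [ 0.5499 -0.1513] r 0.0371 ang 24.9
held corner in tool mm [ 16.9  -0.5 -14. ]
nut in tool [1.  0.9 2.1]
nut corner ang [np.float64(22.57723620431744), np.float64(22.994113080898842)]
```

arm_command:
  plan:
    - {"grip":1,"slide":[0.0024,0.0024,0],"spin":0}
    - {"grip":1,"slide":[0,0,0.05],"spin":0}
    - {"grip":1,"slide":[0,0,0.03],"spin":0}
    - {"grip":1,"slide":[0,0,0.01],"spin":0}
    - {"grip":1,"slide":[0,0,0.01],"spin":0}
    - {"grip":1,"slide":[0,0,0.01],"spin":0}
    - {"grip":1,"slide":[0,0,0],"spin":0}

```text
time: 9.95
tool_pos: [0.5502, -0.1515, 0.1474]
ee_rot: [-3.142, 0.0, 0.417]
wrist_force: [0.2, 0.1, -2.4]
width: 0.0297
finger_force: 29.9
```

```bash
python3 -c "
from h import *
go([.55,-.1508,.130],1,24)"
```

```text
t 9.95 at [ 0.5502 -0.1515  0.1474] rpy [-1.800e+02  1.000e-02  2.392e+01] F [ 0.2  0.1 -2.4] w 0.0297
mm [ 0.1 -0.7 17.4] slide/row [ 0.0002 -0.0014  0.0347] ('spin total', np.float64(-0.016))
```

arm_command:
  plan:
    - {"grip":1,"slide":[0,0,0.005],"spin":0}
    - {"grip":1,"slide":[0,0,0.005],"spin":0}
    - {"grip":1,"slide":[0,0,0],"spin":0}

```text
time: 10.32
tool_pos: [0.5503, -0.1515, 0.1425]
ee_rot: [3.141, -0.0, 0.418]
wrist_force: [0.1, 0.4, -3.1]
width: 0.03
finger_force: 29.9
```

arm_command:
  plan:
    - {"grip":1,"slide":[0,0,0.005],"spin":0}
    - {"grip":1,"slide":[0,0,0.005],"spin":0}
    - {"grip":1,"slide":[0,0,0],"spin":0}

```text
time: 10.7
tool_pos: [0.5506, -0.1515, 0.1421]
ee_rot: [3.139, -0.002, 0.418]
wrist_force: [-6.2, 2.1, 13.2]
width: 0.0298
finger_force: 30.0
```

Contact at TCP z 0.142, while a full fit would be about 0.130. I'll yield to the side force a little to rule out misalignment.

arm_command:
  plan:
    - {"grip":1,"slide":[-0.0016,-0.0014,0],"spin":0}
    - {"grip":1,"slide":[0,0,0.002],"spin":0}
    - {"grip":1,"slide":[0,0,0],"spin":0}

```text
time: 11.08
tool_pos: [0.5503, -0.1514, 0.142]
ee_rot: [3.138, -0.004, 0.418]
wrist_force: [-5.6, 2.1, 14.8]
width: 0.03
finger_force: 30.0
```

arm_command:
  plan:
    - {"grip":1,"slide":[-0.0016,-0.0014,0],"spin":0}
    - {"grip":1,"slide":[0,0,0],"spin":0}

```text
time: 11.32
tool_pos: [0.55, -0.1514, 0.1421]
ee_rot: [3.136, -0.006, 0.418]
wrist_force: [-3.2, 2.0, 12.8]
width: 0.0299
finger_force: 30.0
```

arm_command:
  plan:
    - {"grip":1,"slide":[0.003,0,0],"spin":0}
    - {"grip":1,"slide":[0.003,0,0],"spin":0}
    - {"grip":1,"slide":[0,0.003,0],"spin":0}
    - {"grip":1,"slide":[0,0.003,0],"spin":0}
    - {"grip":1,"slide":[-0.003,0,0],"spin":0}
    - {"grip":1,"slide":[-0.003,0,0],"spin":0}
    - {"grip":1,"slide":[0.003,-0.003,0],"spin":0}
    - {"grip":1,"slide":[0,0,0],"spin":0}

```text
time: 12.32
tool_pos: [0.5515, -0.1514, 0.142]
ee_rot: [3.138, -0.005, 0.418]
wrist_force: [-2.8, 2.6, 13.9]
width: 0.0299
finger_force: 30.0
```

It does not fit: it rests on top of the nut at every offset. Back to its tray place.

arm_command:
  plan:
    - {"grip":1,"slide":[0,0,-0.05],"spin":0}
    - {"grip":1,"slide":[0,0,-0.08],"spin":0}
    - {"grip":1,"slide":[0.0444,-0.1018,0],"spin":0}
    - {"grip":1,"slide":[0.0444,-0.1018,0],"spin":0}
    - {"grip":1,"slide":[0.0444,-0.1018,0],"spin":0}
    - {"grip":1,"slide":[0.0444,-0.1018,0],"spin":0}
    - {"grip":1,"slide":[0.0444,-0.1018,0],"spin":0}
    - {"grip":1,"slide":[0,0,0],"spin":0}
    - {"grip":1,"slide":[0,0,0],"spin":0}

```text
time: 13.45
tool_pos: [0.5484, 0.1258, 0.2012]
ee_rot: [3.141, 0.001, 0.418]
wrist_force: [0.6, 0.2, -3.0]
width: 0.0297
finger_force: 30.0
```

```bash
python3 -c "
from h import *
go([.5495,.126,.088],1,24)"
```

```text
t 13.45 at [0.5484 0.1258 0.2012] rpy [1.7995e+02 4.0000e-02 2.3950e+01] F [ 0.6  0.2 -3. ] w 0.0297
mm [1.200e+00 1.000e-01 1.132e+02] slide/row [0.0024 0.0003 0.2263] ('spin total', np.float64(-0.011))
```

arm_command:
  plan:
    - {"grip":1,"slide":[0,0,0.1],"spin":0}
    - {"grip":1,"slide":[0,0,0.09],"spin":0}
    - {"grip":1,"slide":[0,0,0.036],"spin":0}
    - {"grip":1,"slide":[0,0,0.004],"spin":0}
    - {"grip":1,"slide":[0,0,0.004],"spin":0}
    - {"grip":1,"slide":[0,0,0],"spin":0}
    - {"grip":1,"slide":[0,0,0],"spin":0}

```text
time: 14.32
tool_pos: [0.5493, 0.1261, 0.0859]
ee_rot: [3.141, -0.002, 0.418]
wrist_force: [0.5, -0.5, -1.9]
width: 0.0298
finger_force: 30.0
```

arm_command:
  plan:
    - {"grip":1,"slide":[0,0,0.003],"spin":0}
    - {"grip":1,"slide":[0,0,0.002],"spin":0}
    - {"grip":1,"slide":[0,0,0],"spin":0}
    - {"grip":1,"slide":[0,0,0],"spin":0}

```text
time: 14.82
tool_pos: [0.5486, 0.1261, 0.0825]
ee_rot: [3.141, -0.001, 0.418]
wrist_force: [-0.8, 0.2, 1.9]
width: 0.0298
finger_force: 30.0
```

arm_command:
  plan:
    - {"grip":-1,"slide":[0,0,0],"spin":0}
    - {"grip":-1,"slide":[0,0,0],"spin":0}
    - {"grip":-1,"slide":[0,0,0],"spin":0}
    - {"grip":-1,"slide":[0,0,0],"spin":0}
    - {"grip":-1,"slide":[0,0,-0.07],"spin":0}
    - {"grip":-1,"slide":[0,0,-0.1],"spin":0.29}
    - {"grip":-1,"slide":[0.038,-0.0805,0],"spin":0}
    - {"grip":-1,"slide":[0.038,-0.0805,0],"spin":0}
    - {"grip":-1,"slide":[0.038,-0.0805,0],"spin":0}
    - {"grip":-1,"slide":[0.038,-0.0805,0],"spin":0}

```text
time: 16.08
tool_pos: [0.5572, 0.3052, 0.167]
ee_rot: [3.141, -0.0, 0.392]
wrist_force: [0.8, -0.5, 0.5]
width: 0.0938
finger_force: 0.0
```

arm_command:
  plan:
    - {"grip":-1,"slide":[0,0,0],"spin":0}
    - {"grip":-1,"slide":[0,0,0],"spin":0}

```text
time: 16.32
tool_pos: [0.5571, 0.3033, 0.1666]
ee_rot: [3.141, 0.001, 0.392]
wrist_force: [0.2, 0.1, 0.3]
width: 0.0938
finger_force: 0.0
```

```bash
python3 -c "
from h import *
go([.553,.3041,.083],1,22.5)
c,im=shot('w5',k=2)
print(hexfit(c,im,[.553,.3041],.097,rng=.006))
# placed-back socket seen from side
"
```

```text
t 16.325 at [0.5571 0.3033 0.1666] rpy [1.7995e+02 4.0000e-02 2.2480e+01] F [0.2 0.1 0.3] w 0.0938
mm [-3.4 -2.3 83.6] slide/row [-0.0069 -0.0047  0.1673] ('spin total', np.float64(-0.005))
cam drift mm 0.63
(array([ 0.55351614,  0.30260221, 23.25845017]), np.float64(-688.6589410697154))
```

arm_command:
  plan:
    - {"grip":-1,"slide":[-0.0065,-0.003,0],"spin":0}
    - {"grip":-1,"slide":[0,0,0.09],"spin":0}
    - {"grip":-1,"slide":[0,0,0.06],"spin":0}
    - {"grip":-1,"slide":[0,0,0.016],"spin":0}
    - {"grip":1,"slide":[0,0,0],"spin":0}
    - {"grip":1,"slide":[0,0,0],"spin":0}
    - {"grip":1,"slide":[0,0,0],"spin":0}
    - {"grip":1,"slide":[0,0,0],"spin":0}
    - {"grip":1,"slide":[0,0,0],"spin":0}
    - {"grip":1,"slide":[0,0,0],"spin":0}

```text
time: 17.68
tool_pos: [0.5536, 0.304, 0.084]
ee_rot: [3.141, 0.0, 0.392]
wrist_force: [-0.3, 0.3, -0.2]
width: 0.0374
finger_force: 0.0
```

arm_command:
  plan:
    - {"grip":1,"slide":[0,0,0],"spin":0}
    - {"grip":1,"slide":[0,0,0],"spin":0}

```text
time: 17.92
tool_pos: [0.5537, 0.3038, 0.0839]
ee_rot: [3.141, -0.0, 0.392]
wrist_force: [-0.1, -0.5, 0.7]
width: 0.0302
finger_force: 30.0
```

```bash
python3 -c "
from h import *
go([.551,-.1513,.083],9,24)"
```

```text
t 17.925 at [0.5537 0.3038 0.0839] rpy [179.97  -0.    22.47] F [-0.1 -0.5  0.7] w 0.0302
mm [-176.4  419.5    1.2] slide/row [-0.0392  0.0932  0.0003] ('spin total', np.float64(-0.307))
```

arm_command:
  plan:
    - {"grip":1,"slide":[0,0,-0.08],"spin":0}
    - {"grip":1,"slide":[0,0,-0.1],"spin":0}
    - {"grip":1,"slide":[0,0,-0.055],"spin":0}
    - {"grip":1,"slide":[-0.0392,0.0932,0],"spin":0}
    - {"grip":1,"slide":[-0.0392,0.0932,0],"spin":0}
    - {"grip":1,"slide":[-0.0392,0.0932,0],"spin":0}
    - {"grip":1,"slide":[-0.0392,0.0932,0],"spin":0}
    - {"grip":1,"slide":[-0.0392,0.0932,0],"spin":0}
    - {"grip":1,"slide":[-0.0392,0.0932,0],"spin":0}
    - {"grip":1,"slide":[-0.0392,0.0932,0],"spin":0}

```text
time: 19.18
tool_pos: [0.5507, -0.0512, 0.2003]
ee_rot: [-3.14, 0.001, 0.392]
wrist_force: [0.2, -0.1, -3.3]
width: 0.0298
finger_force: 30.0
```

arm_command:
  plan:
    - {"grip":1,"slide":[-0.0392,0.0932,0],"spin":0}
    - {"grip":1,"slide":[-0.0392,0.0932,0],"spin":0}
    - {"grip":1,"slide":[0,0,0],"spin":-0.3}
    - {"grip":1,"slide":[0,0,0],"spin":0}
    - {"grip":1,"slide":[0,0,0],"spin":0}

```text
time: 19.8
tool_pos: [0.5508, -0.1496, 0.2011]
ee_rot: [-3.141, 0.0, 0.42]
wrist_force: [0.6, 0.6, -2.6]
width: 0.0298
finger_force: 30.0
```

```bash
cat >> h.py <<'E'
def heldfit(c,im,tz=.014):
    "held socket's near corner: fit the two near top edges in tool frame, at height TCP+tz"
    o=sensors.get_obs(); M=R.from_euler('xyz',o['ee_rot']); g=cv2.GaussianBlur(cv2.cvtColor(im,cv2.COLOR_BGR2GRAY).astype(np.float32),(0,0),1)
    gx=cv2.Sobel(g,cv2.CV_32F,1,0); gy=cv2.Sobel(g,cv2.CV_32F,0,1); t=np.linspace(.05,.8,25); r=.030/3**.5
    def cost(p):
        s=0
        for sg in (1,-1):
            L=np.c_[p[0]+r*(1-t/2),p[1]+sg*r*3**.5/2*t,np.full(25,-tz)]
            uv=np.array([proj(c,o['tool_pos']+M.apply(x)) for x in (L[0],L[-1])]); e=np.linspace(uv[0],uv[1],25)
            d=uv[1]-uv[0]; n=np.array([-d[1],d[0]])/np.hypot(*d)
            f=[map_coordinates(k,[e[:,1],e[:,0]],order=1) for k in (gx,gy)]; s+=np.mean(abs(n[0]*f[0]+n[1]*f[1]))
        return -s
    b=brute(cost,(slice(-.005,.0051,.0005),)*2,finish=None); print('held axis in tool mm',(b*1000).round(1),'score',cost(b)); return b
E
python3 -c "
from h import *
c,im=shot('w6',k=2); go([.551,-.1513,.150],1,24)
x=ringfit(c,im); heldfit(c,im); o=sensors.get_obs(); print('nut in tool',(R.from_euler('xyz',o['ee_rot']).inv().apply(np.r_[x,.2]-o['tool_pos'])*1000).round(1))
"
```

```text
cam drift mm 0.21
t 19.9 at [ 0.551  -0.1497  0.2015] rpy [-179.99   -0.     24.07] F [-0.6  0.3 -3.1] w 0.0297
mm [-0.6  1.5 51.5] slide/row [-0.0013  0.003   0.1029] ('spin total', np.float64(0.015))
7 die centre [ 0.55   -0.1513] r 0.0371 ang 25.0
held axis in tool mm [-1.  1.] score -98.54413727082468
nut in tool [-1.5  1.1  1.5]
```

arm_command:
  plan:
    - {"grip":1,"slide":[-0.0016,0.0018,0],"spin":0}
    - {"grip":1,"slide":[0,0,0.05],"spin":0}
    - {"grip":1,"slide":[0,0,0.03],"spin":0}
    - {"grip":1,"slide":[0,0,0.01],"spin":0}
    - {"grip":1,"slide":[0,0,0.01],"spin":0}
    - {"grip":1,"slide":[0,0,0.01],"spin":0}
    - {"grip":1,"slide":[0,0,0.006],"spin":0}
    - {"grip":1,"slide":[0,0,0],"spin":0}

```text
time: 20.9
tool_pos: [0.5505, -0.1522, 0.1434]
ee_rot: [-3.142, 0.0, 0.418]
wrist_force: [0.3, 1.1, -2.6]
width: 0.0299
finger_force: 30.0
```

arm_command:
  plan:
    - {"grip":1,"slide":[0,0,0.005],"spin":0}
    - {"grip":1,"slide":[0,0,0.005],"spin":0}
    - {"grip":1,"slide":[0,0,0],"spin":0}

```text
time: 21.28
tool_pos: [0.5503, -0.1521, 0.1382]
ee_rot: [-3.141, 0.0, 0.418]
wrist_force: [-0.4, 0.1, -3.3]
width: 0.0299
finger_force: 30.0
```

It has passed the nut top freely. Continue down.

arm_command:
  plan:
    - {"grip":1,"slide":[0,0,0.005],"spin":0}
    - {"grip":1,"slide":[0,0,0.004],"spin":0}
    - {"grip":1,"slide":[0,0,0],"spin":0}

```text
time: 21.65
tool_pos: [0.5503, -0.1521, 0.1337]
ee_rot: [-3.141, 0.0, 0.418]
wrist_force: [0.5, -0.2, -2.8]
width: 0.0297
finger_force: 30.0
```

arm_command:
  plan:
    - {"grip":1,"slide":[0,0,0.004],"spin":0}
    - {"grip":1,"slide":[0,0,0],"spin":0}
    - {"grip":1,"slide":[0,0,0],"spin":0}

```text
time: 22.02
tool_pos: [0.5505, -0.1521, 0.132]
ee_rot: [3.141, -0.0, 0.418]
wrist_force: [-0.2, -0.5, -2.8]
width: 0.0299
finger_force: 30.0
```

arm_command:
  plan:
    - {"grip":1,"slide":[0,0,0.003],"spin":0}
    - {"grip":1,"slide":[0,0,0],"spin":0}
    - {"grip":1,"slide":[0,0,0],"spin":0}

```text
time: 22.4
tool_pos: [0.5507, -0.1522, 0.1309]
ee_rot: [3.141, -0.001, 0.418]
wrist_force: [-0.0, 0.6, -1.0]
width: 0.0296
finger_force: 30.0
```

arm_command:
  plan:
    - {"grip":1,"slide":[0,0,0.0025],"spin":0}
    - {"grip":1,"slide":[0,0,0],"spin":0}
    - {"grip":1,"slide":[0,0,0],"spin":0}
    - {"grip":1,"slide":[0,0,0],"spin":0}

```text
time: 22.9
tool_pos: [0.5507, -0.1522, 0.1309]
ee_rot: [3.141, -0.001, 0.418]
wrist_force: [-1.9, 1.3, 5.4]
width: 0.03
finger_force: 30.0
```

```bash
python3 -c "
from h import *
go([.55,-.1513,.131],1,24)
c,im=shot('side1','side',2); t=camera_info('top'); 
crop(im,'side1z',190,170,220,150,3.6)"
```

```text
t 22.9 at [ 0.5507 -0.1522  0.1309] rpy [ 1.7994e+02 -6.0000e-02  2.3970e+01] F [-1.9  1.3  5.4] w 0.03
mm [-0.3 -1.1 -0.1] slide/row [-0.0007 -0.0022 -0.0003] ('spin total', np.float64(-0.005))
cam drift mm 0.0
```

View pics/side1z.png

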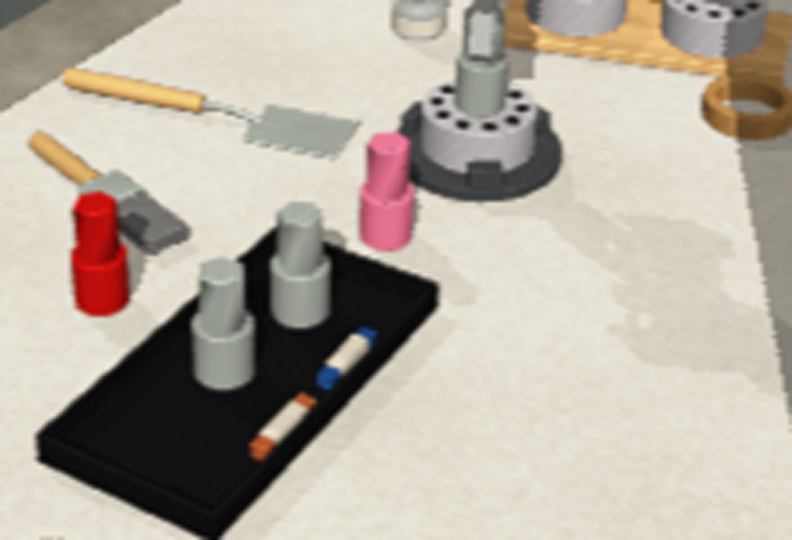

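The fitting socket (crop 480,85) sits flush on the die. The other two, (222,325) and (300,265), stand upright in the tray, and the red and pink ones are untouched. The height matches a full fit: grasp z 0.084 + 0.047 = 0.131. I hand in.

```bash
python3 -c "
from bench import ticket
print(ticket.close_job())"
```

```text
the job is handed in; nothing more can be done
None
```

I handed in the job with the fitting socket fully down and upright on the 24 mm nut, still gripped; the one that did not fit is back in the tray, the third never had to be tried, and about 23 of the 72 s were used.

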